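Pack the sample caddy

ROBOT

A 6-joint arm with a two-finger parallel gripper is mounted at the origin on a cart in front of the work surface, level with it; the furniture and walls round the work are solid. World frame = base frame: x ahead of the robot, y to its left, z up, the work surface at z = 0. Lengths are in m, angles in rad, forces in N, time in s.
With the tool pointing down it reaches from about 0.35 to 0.85 m from the base axis. Payload 8.1 kg.
Tool frame: the origin (TCP) lies on the mounting face of the last link; the fingertips stand 186 mm ahead of it and the grasp point (between the pads) lies 167 mm ahead of it (robot.finger_overhang is the distance from the TCP to the fingertips, in m); z points along the fingers, y is the line along which they close (so a half turn about z gives the same grasp; the last joint's range is limited). The gripper opens to 93 mm and grips with 3 to 60 N. Pads are 15 mm wide; open, the fingers measure 128 mm over their backs; the gripper's body (75 mm by 188 mm) begins 65 mm behind the grasp point.
Start: joints at [-1.302, 0.13, 1.488, -0, 1.523, -0.085], TCP at [0.208, -0.563, 0.405] pointing down, gripper open.
Joint ranges: [-2.96, 2.96], [-0.89, 2.26], [0.02, 2.5], [-1.34, 4.48], [0, 2.73], [-2.66, 2.66]. Speed limits (rad/s): [2.39, 2.39, 2.79, 3.14, 3.14, 3.14].

INTERFACE

Orientations are given as a rotation vector (axis times angle).
In Python, from plant import readout, read_camera, get_calibration, job, robot gives the robot as it stands.
- The arm moves only by the shell command python3 -m handwheel 'ROWS' [FORCE]. ROWS is JSON, a list of rows, each a list of 5 numbers: the shift along the world's x, y, z in cm, then the turn about the world's z in rad, then the closure, from 0 (fully open) to 1 (shut). In form: [[tx, ty, tz, spin, gripper], ...]. A call has 1 to 10 rows; each row shifts and turns the commanded pose from where the row before left it; what a row does not reach is not made up. A row lasts 1/8 s, in which the tool goes at most 62.5 mm and 10.7 degrees, less where a joint would pass 70% of its speed; a pose out of reach is approached as far as the arm can. A call is refused whole if a number of a shift passes 6.25 or a number of a turn 0.188, either way. A call with a gripper value outside its range is refused whole. The fingers move at their own pace and stop on an object; FORCE is the grip in N (left out, the last holds). Time passes only in rows, so rows that do not move let the fingers close. It gives the time, the measured TCP pose, the force, the opening and the grip force at its end, in the units of the state.
- readout.read_state(): the state, without advancing time (a new reading comes with each control period).
- read_camera(name): name is "scene" or "top" or "wrist"; returns the picture (400x640x3 uint8, red, green, blue); there is no depth.
- get_calibration(name): a dict with "fovy" (degrees; the focal length in pixels is half the picture's height over the tangent of half this angle, whatever the lens; pixels are square), "cx", "cy" (the principal point, pixels), "pose" (4x4, takes a point from camera to world coordinates). Camera axes: x right, y down, z forward; pixel columns grow to the right and rows downward; lengths in m; the calibration is good to about 2 mm. A picture is of the moment at which its call begins: read the wrist's pose just before it. get_calibration takes no time and is no camera call; for the wrist camera it gives the pose at the moment of the call.
- job.close_job(): hands the job in; it is judged then, once.
The state is a dict: "t": time; "q": joint angles; "dq": joint speeds; "joint_torque": joint torques, N m; "tool_pos": TCP position; "orientation": TCP orientation; "force": force on the tool from outside, world axes, zero at the start; "wrist_torque": the same for the moment, N m; "opening": finger opening in m; "gripper_force": force on a finger pad.
Only numpy, scipy, OpenCV 4.12 (cv2) and the standard library are available. Lean on these libraries where they do the work, as an engineer would, in place of code of your own. Each camera call takes 0.05 s, during which the arm holds its last target. There are 200 camera calls.

TASK

Pack the grey sample caddy: first, while its pockets are still empty, lay the blue marker pen flat in the long trough, either way round; then stand the black-capped amber vial in the red pocket, the white-capped amber vial in the blue pocket and the metal-capped glass bottle in the green pocket, all upright on the pocket floors. The clear black-capped vial and the open uncapped bottle do not belong: leave them standing where they are.

Things in the scene. Friction and masses are not known exactly. Their poses are not given: they have to be found in the camera images.
- caddy: fixed grey tray, 134 (x) x 184 (y) mm, loop handles out to y=+-110. Origin: centre of underside; x points away from the robot within 0.35 rad. Floor z=4, rims z=9. Pen trough along y on the near side: centre x=-44, y=0, inside 37 (x) x 160 (y), walls only 5 high (top z=9). Pockets in a row along y at x=+32, 56 apart; their near faces 50 from the trough's centre line.
- pocket_red: red open square plastic pocket fixed in the caddy: outside 52x52x17 mm, walls 3, inside 46x46; origin at the centre of its underside (inner floor z=+3, rim z=+17), which lies 4 mm above the worktop; axes parallel to the caddy's. Which colour stands in which of the row's three places changes. For the black-capped amber vial.
- pocket_blue: blue open square plastic pocket fixed in the caddy: outside 52x52x17 mm, walls 3, inside 46x46; origin at the centre of its underside (inner floor z=+3, rim z=+17), which lies 4 mm above the worktop; axes parallel to the caddy's. Which colour stands in which of the row's three places changes. For the white-capped amber vial.
- pocket_green: green open square plastic pocket fixed in the caddy: outside 52x52x17 mm, walls 3, inside 46x46; origin at the centre of its underside (inner floor z=+3, rim z=+17), which lies 4 mm above the worktop; axes parallel to the caddy's. Which colour stands in which of the row's three places changes. For the metal-capped bottle.
- vial_black_cap: small amber (brown) glass vial with a BLACK cap, standing upright on the worktop, 23 mm diameter, 48 mm tall with its screw cap (19 mm diameter, top 10 mm); origin at the centre of the underside, z up; 10 to 42 g. Goes in the red pocket.
- vial_white_cap: small amber (brown) glass vial with a WHITE cap, standing upright on the worktop, 23 mm diameter, 48 mm tall with its screw cap (19 mm diameter, top 10 mm); origin at the centre of the underside, z up; 10 to 42 g. Goes in the blue pocket.
- vial_clear: look-alike: small CLEAR colourless vial with a black cap, standing upright on the worktop, 23 mm diameter, 48 mm tall with its screw cap (19 mm diameter, top 10 mm); origin at the centre of the underside, z up; 30 g. Stays where it is.
- bottle_capped: clear glass sample bottle with a light metal CAP narrower than its body (21 mm), 75 mm tall, standing upright on the worktop, body 29 mm diameter; origin at the centre of the underside, z up; 21 to 70 g. Goes in the green pocket.
- bottle_open: look-alike: clear glass bottle, OPEN, without a cap, 82 mm tall, standing upright on the worktop, body 29 mm diameter; origin at the centre of the underside, z up; 50 g. Stays where it is.
- pen_blue: white marker pen with a blue cap, lying on the worktop, 138 mm long along its y axis, 14 mm wide (x), 15 mm high (z up), it does not roll; origin at the centre of its underside. Grip it across its x at mid-length. 14 to 28 g. (The red marker and the bottle inside the machine at the back are not part of the job.)
Mind the look-alikes: they are no part of the job. Leave any pink or yellow look-alike of the vial_black_cap alone.

How it is judged:
On the way:
1. the blue pen lies flat in the caddy's trough, at rest, while no vial or bottle is in the caddy yet (x of pen_blue in the frame of caddy between -0.0565 and -0.0315 m and y of pen_blue in the frame of caddy between -0.014 and 0.014 m and z of pen_blue in the frame of caddy below 0.007 m and angle between the y axis of pen_blue and the y axis of caddy, either way round below 0.2 rad and angle between pen_blue's own y axis and vertical between 1.53 and 1.61 rad and linear speed of pen_blue below 0.02 m/s and horizontal distance between each of vial_black_cap, vial_white_cap, bottle_capped and caddy above 0.09 m), for 0.2 s.
At the end, for the whole second after the job is handed in: Pen flat on the trough floor (12 mm across, 14 mm along, 0.2 rad); black-capped vial in red, white-capped in blue, capped bottle in green pocket, each on its floor within 18 mm of centre, upright to 0.12 rad, at rest; clear vial and open bottle upright within 20 mm of their start (x of pen_blue in the frame of caddy between -0.0565 and -0.0315 m and y of pen_blue in the frame of caddy between -0.014 and 0.014 m and z of pen_blue in the frame of caddy below 0.007 m and angle between the y axis of pen_blue and the y axis of caddy, either way round below 0.2 rad and angle between pen_blue's own y axis and vertical between 1.53 and 1.61 rad and linear speed of each of pen_blue, vial_black_cap, vial_white_cap, bottle_capped below 0.02 m/s and horizontal distance between vial_black_cap and pocket_red below 0.018 m and z of vial_black_cap in the frame of pocket_red below 0.007 m and angle between each of vial_black_cap, vial_white_cap, bottle_capped, vial_clear, bottle_open's own z axis and vertical below 0.12 rad and horizontal distance between vial_white_cap and pocket_blue below 0.018 m and z of vial_white_cap in the frame of pocket_blue below 0.007 m and horizontal distance between bottle_capped and pocket_green below 0.018 m and z of bottle_capped in the frame of pocket_green below 0.007 m and distance of each of vial_clear, bottle_open from where it was at the start of the episode below 0.02 m); the robot touches nothing.
It fails at once if the clear vial is moved more than 30 mm or knocked over (distance of vial_clear from where it was at the start of the episode above 0.03 m or angle between vial_clear's own z axis and vertical above 0.5 rad).
It fails at once if the open bottle is moved more than 30 mm or knocked over (distance of bottle_open from where it was at the start of the episode above 0.03 m or angle between bottle_open's own z axis and vertical above 0.5 rad).
It also fails if it takes over 99 s, if anything falls off the work surface, if the arm or the gripper's body presses on something with over 40 N, if the wrist force passes 120 N, or if a joint passes its speed limit or range.

## Working session

There is one attempt and no reset: what is moved stays moved. The work goes in short steps, Python scripts to look and compute and a shell command to move; the robot and the scene stay as the last step left them, time stands still between calls to the robot, and variables do not carry over. Pictures are saved under pics/ and viewed, at most 17 in all, crops included, and the job is handed in when it is done.

```bash
ls; mkdir -p pics; python3 - <<'E'
from plant import readout, read_camera, get_calibration
import cv2,numpy as np
s=readout.read_state();print({k:np.round(v,3) for k,v in s.items()})
for n in ["scene","top","wrist"]:
    c=get_calibration(n);im=read_camera(n);cv2.imwrite(f"pics/{n}0.png",im[:,:,::-1]);print(n,c["fovy"],c["cx"],c["cy"],np.round(c["pose"],3).tolist())
E
```

```text
pics
{'t': np.float64(0.0), 'q': array([-1.302,  0.131,  1.489,  0.   ,  1.523, -0.085]), 'dq': array([-0.   ,  0.   ,  0.001, -0.   , -0.001, -0.001]), 'joint_torque': array([ 1.0000e-03, -5.5985e+01, -4.9175e+01,  7.7000e-02,  3.6000e-02,
       -0.0000e+00]), 'tool_pos': array([ 0.208, -0.563,  0.404]), 'orientation': array([-3.091, -0.553,  0.   ]), 'force': array([-0.194,  0.797, -0.283]), 'wrist_torque': array([ 0.042,  0.029, -0.03 ]), 'gripper_force': np.float64(0.0), 'opening': np.float64(0.093)}
scene 57.38972331839556 321.31113076656123 198.37480685312596 [[-0.525, -0.408, 0.747, -0.212], [-0.851, 0.268, -0.452, 0.493], [-0.016, -0.873, -0.487, 0.54], [0.0, 0.0, 0.0, 1.0]]
top 49.50983070467166 329.17403366271026 195.12190901715124 [[0.028, -0.987, 0.159, 0.306], [-0.999, -0.031, -0.019, 0.048], [0.024, -0.159, -0.987, 1.388], [0.0, 0.0, 0.0, 1.0]]
wrist 61.5847014175918 318.81174708614964 196.58522407861585 [[0.347, -0.894, -0.284, 0.287], [-0.938, -0.331, -0.102, -0.533], [-0.002, 0.302, -0.953, 0.384], [0.0, 0.0, 0.0, 1.0]]
```

View pics/top0.png

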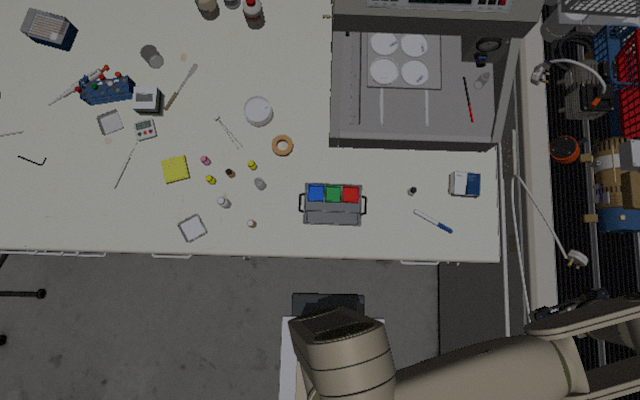

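View pics/scene0.png

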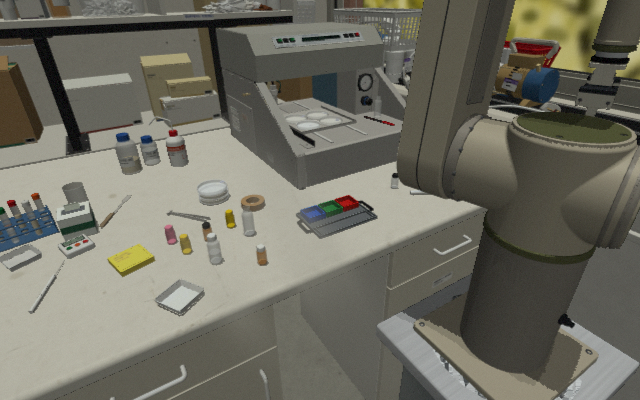

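Top view: caddy is about (334,203) with pockets blue, green, red from left to right, and the pen is at (433,221). A dark-capped item stands at (412,190). The cluster holds items at (230,172), (251,223), (223,202) and (260,183), plus pink and yellow look-alikes at (206,160), (252,165) and (211,180). I'll enlarge the candidates.

```bash
python3 - <<'E'
import cv2,numpy as np
t=cv2.imread("pics/top0.png");s=cv2.imread("pics/scene0.png")
r=lambda im,x0,y0,w,h:cv2.resize(im[y0:y0+h,x0:x0+w],(400,300),interpolation=cv2.INTER_CUBIC)
cv2.imwrite("pics/crops.png",np.vstack([np.hstack([r(t,195,150,100,75),r(t,380,165,100,75)]),np.hstack([r(s,155,195,112,84),r(s,370,160,60,45)])]))
E
```

```text
(no output)
```

View pics/crops.png

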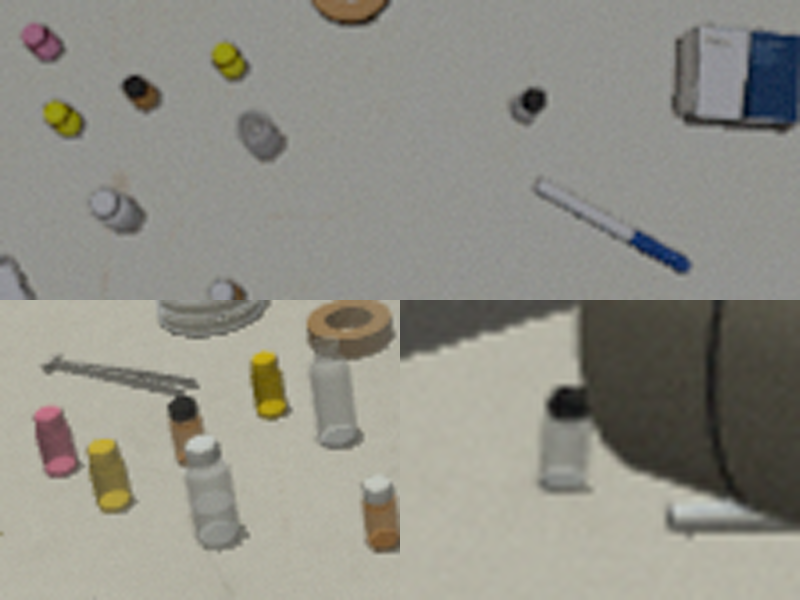

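View pics/wrist0.png

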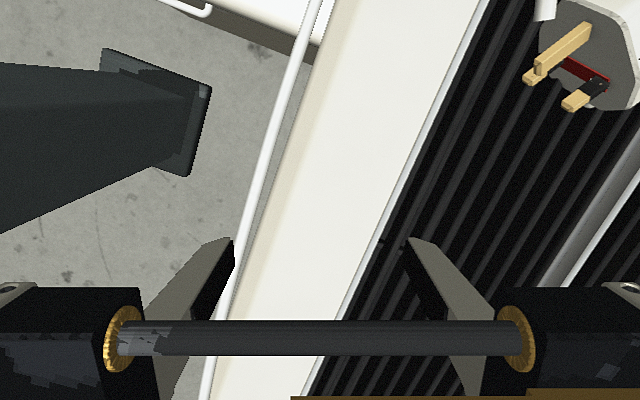

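Identification:
- **Black-capped amber vial:** (230,172), brown body with a black cap.
- **White-capped amber vial:** (251,223).
- **Metal-capped bottle:** (223,202), with a narrow light cap.
- **Open bottle:** (260,183), with no cap; it stays.
- **Clear vial:** (412,190); it stays.

Next I'll get coarse positions.

```bash
cat > h.py <<'E'
import numpy as np,cv2
from plant import readout, read_camera, get_calibration
def ray(cal,u,v,z):
    f=200/np.tan(np.radians(cal["fovy"])/2);T=np.array(cal["pose"])
    d=T[:3,:3]@np.array([(u-cal["cx"])/f,(v-cal["cy"])/f,1]);o=T[:3,3]
    return (o+d*(z-o[2])/d[2])[:2]
def yaw():  # heading of closing axis
    R=cv2.Rodrigues(np.array(readout.read_state()["orientation"]))[0];return np.arctan2(R[1,1],R[0,1])
E
python3 - <<'E'
from h import *
c=get_calibration("top");im=cv2.imread("pics/top0.png");hsv=cv2.cvtColor(im,cv2.COLOR_BGR2HSV)
def pk(lo,hi,x,y,r,z,n):
    m=cv2.inRange(hsv,lo,hi);k=np.zeros_like(m);k[y-r:y+r,x-r:x+r]=255;m&=k
    p=cv2.findNonZero(m)
    ct,wh,an=cv2.minAreaRect(p);u,v=p.reshape(-1,2).mean(0)
    print(n,len(p),(u,v),ray(c,u,v,z).round(4));return u,v
for n,lo,hi in [("red",(0,120,60),(8,255,255)),("green",(45,100,50),(80,255,255)),("blue",(100,120,60),(125,255,255))]:
    pk(lo,hi,334,195,33,.021,n)
pk((0,0,0),(180,255,45),229,171,6,.048,"blackcap")
pk((0,0,0),(180,255,45),413,189,6,.048,"clearcap")
for n,u,v,z in [("white",250.5,222.5,.048),("bottle",220.5,200.7,.075),("open",259.5,181,.082),("penA",415,211.5,.008),("penB",451,231.5,.008)]: print(n,ray(c,u,v,z).round(4))
E
```

```text
red 243 (np.float64(350.3539094650206), np.float64(194.01234567901236)) [ 0.5324 -0.0459]
green 270 (np.float64(333.0851851851852), np.float64(193.1259259259259)) [0.5335 0.0094]
blue 264 (np.float64(315.4962121212121), np.float64(192.1818181818182)) [0.5348 0.0656]
blackcap 23 (np.float64(228.3913043478261), np.float64(171.2173913043478)) [0.5884 0.3406]
clearcap 21 (np.float64(412.85714285714283), np.float64(189.66666666666666)) [ 0.548  -0.2408]
white [0.4292 0.2624]
bottle [0.4904 0.3527]
open [0.5538 0.2368]
penA [ 0.4841 -0.2562]
penB [ 0.4232 -0.3717]
```

```bash
python3 -m handwheel '[[2.2,2.5,0,0.073,0.2],[2.2,2.5,0,0.073,0.2],[2.2,2.5,0,0.073,0.2],[2.2,2.5,0,0.073,0.2],[2.2,2.5,0,0.073,0.2],[2.2,2.5,0,0.073,0.2],[2.2,2.5,0,0.073,0.2],[2.2,2.5,-3,0.073,0.2],[2.2,2.5,-3,0.073,0.2],[2.2,2.5,-3,0.073,0.2]]' 10; python3 - <<'E'
from h import *
import time
print(readout.read_state()["tool_pos"],yaw())
c=get_calibration("wrist");im=read_camera("wrist")[:,:,::-1];cv2.imwrite("pics/w1.png",im)
print(readout.read_state()["t"],readout.read_state()["tool_pos"],yaw())
E
```

```text
t: 1.4
tool_pos: [0.4284, -0.3119, 0.3137]
orientation: [-2.69, -1.623, 0.0]
force: [0.5, -0.2, -0.1]
opening: 0.0746
gripper_force: 0.0
[ 0.42838455 -0.31185323  0.31368731] -0.4846658159180736
1.45 [ 0.42913292 -0.30841222  0.30895121] -0.4796136945092886
```

View pics/w1.png

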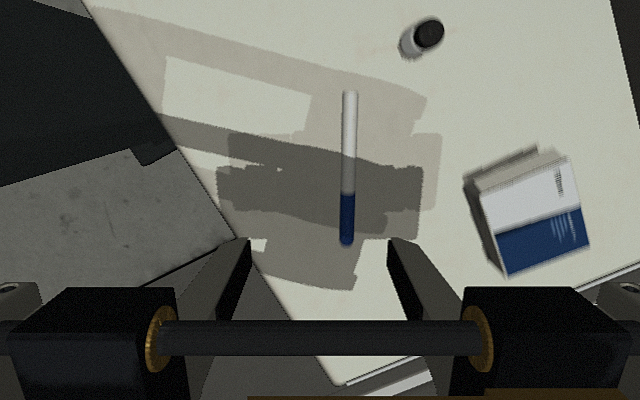

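Wrist view: the pen runs from white end (350,90) to blue end (347,246), and the clear vial's cap is at (428,33).

```bash
python3 - <<'E'
from h import *
c=get_calibration("wrist");im=read_camera("wrist")[:,:,::-1];g=cv2.cvtColor(im,cv2.COLOR_BGR2GRAY).astype(int);hsv=cv2.cvtColor(im,cv2.COLOR_BGR2HSV)
m=cv2.inRange(hsv,(100,120,40),(130,255,255));m[:,:300]=0;m[:,400:]=0;m[265:]=0
p=cv2.findNonZero(m).reshape(-1,2);top=p[:,1].min();bot=p[:,1].max()
f=np.polyfit(p[:,1],p[:,0],1);x=lambda v:np.polyval(f,v)
print(top,bot,f)
print([(v,im[v,int(x(v))].tolist()) for v in range(70,110,2)])
B=ray(c,x(bot),bot,.008)
A=ray(c,x(top),top,.008)
d=(A-B)/np.hypot(*(A-B));print(A,B,"ctr",B+d*.069,"across heading",np.arctan2(d[1],d[0])-np.pi/2)
s=readout.read_state();print(s["tool_pos"],yaw())
E
```

```text
202 255 [-3.74168878e-02  3.57743209e+02]
[(70, [175, 191, 186]), (72, [177, 189, 187]), (74, [174, 190, 184]), (76, [150, 163, 165]), (78, [147, 160, 163]), (80, [151, 166, 169]), (82, [156, 169, 168]), (84, [151, 165, 165]), (86, [151, 163, 164]), (88, [149, 162, 161]), (90, [149, 164, 167]), (92, [146, 162, 163]), (94, [150, 165, 164]), (96, [148, 162, 162]), (98, [152, 167, 170]), (100, [179, 187, 188]), (102, [184, 187, 187]), (104, [181, 185, 181]), (106, [183, 186, 185]), (108, [185, 187, 184])]
[ 0.44801637 -0.32681216] [ 0.42378602 -0.37258565] ctr [ 0.45606749 -0.31160281] across heading -0.48685359884976975
[ 0.42813255 -0.30969932  0.31036527] -0.48259973216262214
```

```bash
python3 -m handwheel '[[1.4,-0.1,-2,0,0.45],[1.3,-0.1,-2,0,0.45],[0,0,-2,0,0.45],[0,0,-2,0,0.45],[0,0,-2,0,0.45],[0,0,-1,0,0.45],[0,0,-0.8,0,0.45],[0,0,0,0,0.45],[0,0,0,0,0.45]]' 10; python3 - <<'E'
from h import *
print(readout.read_state()["tool_pos"],yaw())
E
```

```text
t: 2.62
tool_pos: [0.4552, -0.3151, 0.1974]
orientation: [2.691, 1.62, 0.001]
force: [-0.2, -0.0, -0.4]
opening: 0.051
gripper_force: 0.0
[ 0.4552231  -0.31506928  0.197413  ] -0.48693268025962166
```

```bash
python3 -m handwheel '[[0.1,0.3,-0.5,0,0.45],[0,0,0,0,0.45],[0,0,0,0,1],[0,0,0,0,1],[0,0,0,0,1],[0,0,0,0,1],[0,0,0,0,1],[0,0,0,0,1]]' 15; python3 -m handwheel '[[0,0,3,0,1],[0,0,3,0,1],[0,0,3,0,1],[0,0,0,0,1]]'; python3 - <<'E'
from h import *
print(readout.read_state()["tool_pos"],yaw())
c=get_calibration("wrist");im=read_camera("wrist")[:,:,::-1];cv2.imwrite("pics/w2.png",im)
E
```

```text
t: 3.62
tool_pos: [0.4559, -0.3119, 0.1918]
orientation: [2.691, 1.62, 0.0]
force: [0.1, 0.6, -0.2]
opening: 0.0134
gripper_force: 15.0
t: 4.12
tool_pos: [0.4568, -0.3126, 0.2847]
orientation: [2.687, 1.618, 0.003]
force: [0.3, 0.3, 0.6]
opening: 0.0134
gripper_force: 15.0
[ 0.45684982 -0.31262259  0.28470608] -0.4869829627436839
```

View pics/w2.png

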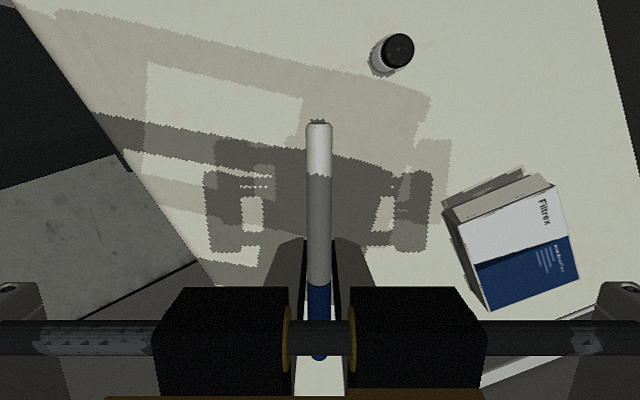

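```bash
python3 - <<'E'
from h import *
s=readout.read_state();c=get_calibration("wrist")
z=s["tool_pos"][2]-.1918+.0075
A=ray(c,318.5,121,z+.0);B=ray(c,318.5,361,z);print(A,B,np.hypot(*(A-B)),(A+B)/2,s["tool_pos"])
E
python3 -m handwheel '[[0,3,2,0.058,1],[0,4,2,0.058,1],[0,4,0,0.058,1],[0,4,0,0.058,1],[0,4,0,0.058,1],[0,4,0,0.058,1],[0,4,0,0.058,1],[0,3,0,0.06,1],[0,0,0,0,1],[0,0,0,0,1]]'; python3 - <<'E'
from h import *
print(readout.read_state()["tool_pos"],yaw())
c=get_calibration("wrist");im=read_camera("wrist")[:,:,::-1];cv2.imwrite("pics/w3.png",im)
hsv=cv2.cvtColor(im,cv2.COLOR_BGR2HSV)
for n,lo,hi in [("red",(0,120,60),(8,255,255)),("green",(45,100,50),(80,255,255)),("blue",(105,120,60),(125,255,255))]:
    m=cv2.inRange(hsv,lo,hi);cs=cv2.findContours(m,0,2)[0];k=max(cs,key=cv2.contourArea)
    b=cv2.boxPoints(cv2.minAreaRect(k));print(n,cv2.contourArea(k),b.round(0).tolist(),[ray(c,*q,.021).round(4).tolist() for q in b])
E
```

```text
[ 0.48913768 -0.24918518] [ 0.42230192 -0.37546024] 0.1428720050204586 [ 0.4557198  -0.31232271] [ 0.45627006 -0.31214472  0.28272302]
t: 5.42
tool_pos: [0.4556, -0.0121, 0.3207]
orientation: [-2.244, -2.197, 0.002]
force: [0.5, -0.3, 0.1]
opening: 0.0132
gripper_force: 15.0
[ 0.45561759 -0.01210454  0.32066322] -0.021309902054388534
red 3106.5 [[379.0, 193.0], [440.0, 193.0], [440.0, 251.0], [379.0, 251.0]] [[0.5071, -0.013], [0.5602, -0.0141], [0.5651, -0.0701], [0.509, -0.0689]]
green 3546.0 [[382.0, 133.0], [447.0, 133.0], [447.0, 192.0], [382.0, 192.0]] [[0.5079, 0.0387], [0.5615, 0.0376], [0.5662, -0.0133], [0.5097, -0.0122]]
blue 4325.0 [[385.0, 60.0], [455.0, 60.0], [455.0, 127.0], [385.0, 127.0]] [[0.5082, 0.0946], [0.5624, 0.0935], [0.5676, 0.0423], [0.5102, 0.0435]]
```

View pics/w3.png

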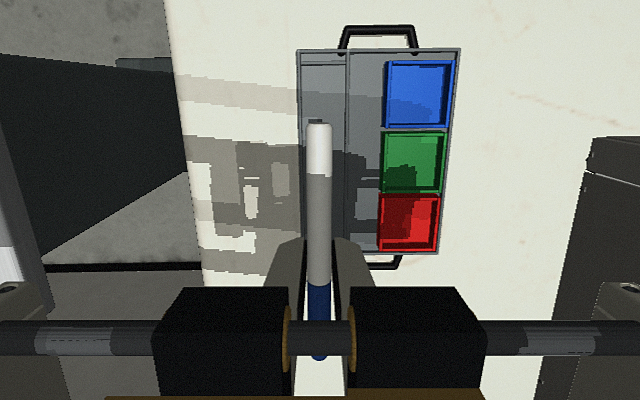

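The pen is held at its centre. The trough is near (0.458, 0.0115), and the pockets run blue, green, red toward −y.

```bash
python3 -m handwheel '[[0.3,1.2,0,0,1],[0,1.2,-2,0,1],[0,0,-3,0,1],[0,0,-3,0,1],[0,0,-2,0,1],[0,0,-1,0,1],[0,0,0,0,1],[0,0,0,0,1]]'; python3 - <<'E'
from h import *
print(np.mean([readout.read_state()["tool_pos"] for _ in range(3)],0),yaw())
E
```

```text
t: 6.48
tool_pos: [0.4595, 0.0121, 0.2127]
orientation: [2.244, 2.197, 0.002]
force: [-0.7, 0.5, 0.7]
opening: 0.0138
gripper_force: 15.0
[0.45950703 0.01209464 0.21271959] -0.021261949230395268
```

```bash
python3 -m handwheel '[[0,0,-0.8,0,1],[0,0,-0.6,0,1],[0,0,-0.2,0,1],[0,0,0,0,1],[0,0,0,0,1]]'; python3 -m handwheel '[[0,0,0,0,0.68],[0,0,0,0,0.68],[0,0,0,0,0.68],[0,0,0,0,0.68]]'; python3 -m handwheel '[[0,0,2,0,0.68],[0,0,3,0,0.68],[0,0,3,0,0.68],[0,0,3,0,0.68],[0,0,3,0,0.68],[0,0,3,0,0.4],[0,0,0,0,0.4],[0,0,0,0,0.4]]'; python3 - <<'E'
from h import *
print(readout.read_state()["tool_pos"],yaw())
c=get_calibration("wrist");im=read_camera("wrist")[:,:,::-1];cv2.imwrite("pics/w4.png",im)
np.save("w4.npy",c,allow_pickle=True)
E
```

```text
t: 7.1
tool_pos: [0.4588, 0.0122, 0.1957]
orientation: [-2.244, -2.198, 0.0]
force: [-1.0, 0.3, 2.9]
opening: 0.0134
gripper_force: 15.0
t: 7.6
tool_pos: [0.4589, 0.0122, 0.1957]
orientation: [2.245, 2.198, 0.0]
force: [0.6, 0.6, -0.9]
opening: 0.0297
gripper_force: 0.0
t: 8.6
tool_pos: [0.4587, 0.0122, 0.3648]
orientation: [-2.244, -2.198, 0.001]
force: [-0.3, -0.5, -0.2]
opening: 0.0538
gripper_force: 0.0
[0.45867783 0.01218133 0.36481485] -0.02099207963705823
```

View pics/w4.png

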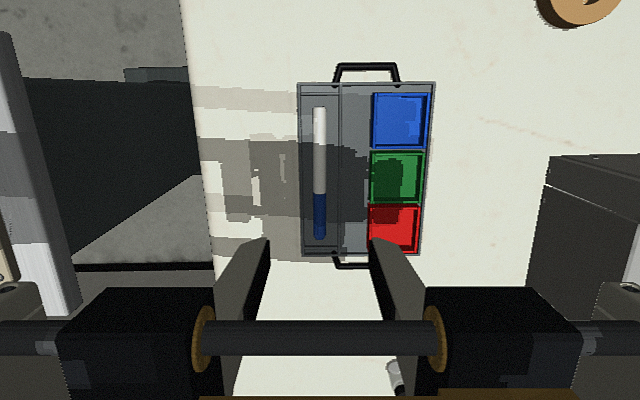

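The pen lies in the trough, from (320,107) to (320,240). I'll check its position against the caddy and refine the pocket centres.

```bash
python3 - <<'E'
from h import *
c=np.load("w4.npy",allow_pickle=True).item();im=cv2.imread("pics/w4.png");hsv=cv2.cvtColor(im,cv2.COLOR_BGR2HSV)
for n,u,v,z in [("penW",319.5,107,.012),("penB",320,240,.012),("FL",297.5,83.5,.009),("FR",436,84,.009),("NL",301.5,255,.009),("handleF",367,63,.009),("handleN",352,268,.009)]: print(n,ray(c,u,v,z).round(4))
for n,lo,hi in [("red",(0,100,40),(8,255,255)),("green",(45,80,30),(85,255,255)),("blue",(105,100,40),(125,255,255))]:
    m=cv2.inRange(hsv,lo,hi);m[:,:360]=0;m[:,440:]=0;cs=cv2.findContours(m,0,2)[0];k=max(cs,key=cv2.contourArea)
    h=cv2.approxPolyDP(cv2.convexHull(k),5,True)[:,0];print(n,[(q.tolist(),ray(c,*q,.021).round(3).tolist()) for q in h])
E
```

```text
penW [0.4601 0.0824]
penB [ 0.4579 -0.0571]
FL [0.4397 0.1043]
FR [0.5711 0.1011]
NL [ 0.437  -0.0763]
handleF [0.5052 0.1211]
handleN [ 0.4932 -0.0937]
red [([368, 203], [0.508, -0.013]), ([420, 207], [0.561, -0.018]), ([416, 252], [0.56, -0.069]), ([367, 238], [0.507, -0.052])]
green [([425, 153], [0.562, 0.037]), ([421, 202], [0.561, -0.013]), ([370, 202], [0.51, -0.012]), ([371, 150], [0.509, 0.041])]
blue [([430, 93], [0.562, 0.093]), ([425, 148], [0.561, 0.042]), ([370, 146], [0.508, 0.045]), ([372, 93], [0.509, 0.094])]
```

The pen is centred in the trough, with y about 13 mm for both. Next is the vial cluster.

```bash
python3 -m handwheel '[[0.4,3.8,0,0,0.4],[0.4,3.8,0,0,0.4],[0.4,3.8,0,0,0.4],[0.4,3.8,0,0,0.4],[0.4,3.8,0,0,0.4],[0,0,0,0,0.4],[0,0,0,0,0.4],[0,0,0,0,0.4]]'; python3 - <<'E'
from h import *
print(readout.read_state()["tool_pos"],yaw())
c=get_calibration("wrist");im=read_camera("wrist")[:,:,::-1];cv2.imwrite("pics/w5.png",im)
np.save("w5.npy",c,allow_pickle=True)
E
```

```text
t: 9.65
tool_pos: [0.4788, 0.2012, 0.3652]
orientation: [-2.246, -2.197, 0.001]
force: [-0.0, -0.9, 0.5]
opening: 0.0556
gripper_force: 0.0
[0.47883519 0.20119961 0.36523338] -0.022103024703600933
```

View pics/w5.png

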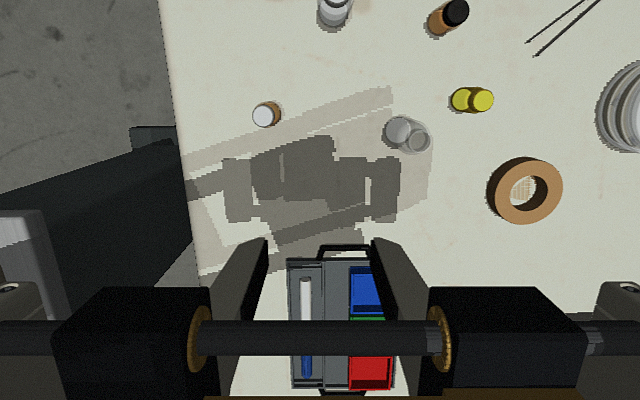

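The white cap is at (263,116), the black-capped amber vial at (455,12), the capped bottle at (335,8) and the open bottle at (405,133).

```bash
python3 - <<'E'
from h import *
c=np.load("w5.npy",allow_pickle=True).item()
for n,u,v,z in [("white",263,116,.048),("black",455.5,13,.048),("bottle",333,5,.075),("openTop?",416,141,.082),("openTop?",400,131,.082)]: print(n,ray(c,u,v,z).round(4))
E
```

```text
white [0.4314 0.2664]
black [0.5895 0.3425]
bottle [0.4914 0.3445]
openTop? [0.5552 0.2471]
openTop? [0.5423 0.2551]
```

```bash
python3 -m handwheel '[[-2.4,3.3,0,0,0.4],[-2.3,3.2,0,0,0.4],[0,0,-3,0,0.4],[0,0,-3,0,0.4],[0,0,-3,0,0.4],[0,0,-3,0,0.4],[0,0,0,0,0.4],[0,0,0,0,0.4]]'; python3 - <<'E'
from h import *
print(readout.read_state()["tool_pos"],yaw())
c=get_calibration("wrist");im=read_camera("wrist")[:,:,::-1];cv2.imwrite("pics/w6.png",im)
np.save("w6.npy",c,allow_pickle=True)
E
```

```text
t: 10.7
tool_pos: [0.4325, 0.267, 0.247]
orientation: [2.245, 2.197, 0.002]
force: [1.0, 0.1, 0.4]
opening: 0.056
gripper_force: 0.0
[0.43245017 0.26697853 0.24697176] -0.021688812226422837
```

View pics/w6.png

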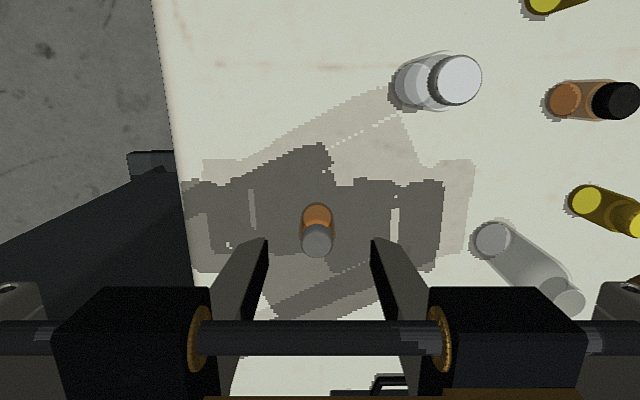

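The white cap (317,240) is centred between the fingers. The capped bottle's cap is at (457,79), the black cap at (615,101) and the open bottle's neck at (570,295).

```bash
python3 - <<'E'
from h import *
c=np.load("w6.npy",allow_pickle=True).item()
for n,u,v,z in [("white",317,240,.048),("black",615,101,.048),("bottle",455,79,.075),("open",570,295,.082),("openbase",492,239,0)]: print(n,ray(c,u,v,z).round(4))
E
python3 -m handwheel '[[0,0,-2,0,0.4],[0,0,-1.5,0,0.4],[0,0,-0.8,0,0.4],[0,0,0,0,0.4],[0,0,0,0,0.4]]'
```

```text
white [0.4313 0.2693]
black [0.5862 0.344 ]
bottle [0.4925 0.3558]
open [0.5576 0.2522]
openbase [0.56  0.245]
t: 11.38
tool_pos: [0.4322, 0.2673, 0.2033]
orientation: [2.244, 2.198, 0.001]
force: [-0.6, 0.3, 1.5]
opening: 0.0559
gripper_force: 0.0
```

```bash
python3 -m handwheel '[[0,0,0,0,0.8],[0,0,0,0,1],[0,0,0,0,1],[0,0,0,0,1],[0,0,0,0,1],[0,0,0,0,1]]' 12; python3 -m handwheel '[[0,0,3,0,1],[0,0,4,0,1],[0,0,3,0,1],[2.1,-4,0,0,1],[2.1,-4,0,0,1],[2.1,-4,0,0,1],[2.1,-4,0,0,1],[1.9,-3.9,0,0,1],[0,0,0,0,1],[0,0,0,0,1]]'; python3 - <<'E'
from h import *
print(readout.read_state()["tool_pos"],yaw())
c=get_calibration("wrist");im=read_camera("wrist")[:,:,::-1];cv2.imwrite("pics/w7.png",im)
np.save("w7.npy",c,allow_pickle=True)
E
```

```text
t: 12.12
tool_pos: [0.4319, 0.2672, 0.2028]
orientation: [2.245, 2.198, 0.0]
force: [0.5, -0.1, 1.5]
opening: 0.0221
gripper_force: 12.0
t: 13.38
tool_pos: [0.5347, 0.0684, 0.3025]
orientation: [-2.245, -2.197, 0.0]
force: [0.2, 0.6, 0.2]
opening: 0.0223
gripper_force: 12.0
[0.53466458 0.06837558 0.30245784] -0.021668312004336648
```

View pics/w7.png

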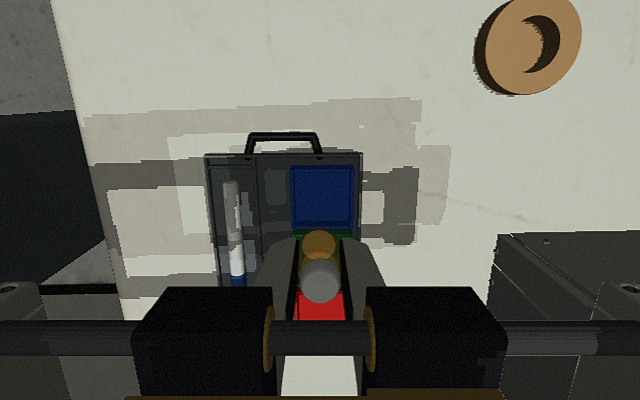

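The vial is upright in the grip. The blue pocket spans (291,166) to (356,229).

```bash
python3 - <<'E'
from h import *
c=np.load("w7.npy",allow_pickle=True).item()
P=[ray(c,u,v,.021) for u,v in [(291,166),(354,165),(356,229),(290,229)]];print(np.round(P,4),np.mean(P,0))
E
python3 -m handwheel '[[0,0,-3,0,1],[0,0,-3,0,1],[0,0,-1.5,0,1],[0,0,0,0,1],[0,0,0,0,1]]'
```

```text
[[0.5126 0.0971]
 [0.5626 0.0968]
 [0.5648 0.0418]
 [0.5092 0.043 ]] [0.537305  0.0696881]
t: 14.05
tool_pos: [0.5354, 0.0685, 0.229]
orientation: [2.243, 2.198, 0.002]
force: [-0.4, -0.3, -0.4]
opening: 0.022
gripper_force: 12.0
```

```bash
python3 -m handwheel '[[0.1,0.1,-1,0,1],[0,0,-0.6,0,1],[0,0,-0.3,0,1],[0,0,0,0,1],[0,0,0,0,1]]';  python3 -m handwheel '[[0,0,0,0,0.9],[0,0,0,0,0.7],[0,0,0,0,0.4],[0,0,0,0,0.4],[0,0,0,0,0.4]]'; python3 -m handwheel '[[0,0,1,0,0.4],[0,0,3,0,0.4],[0,0,3,0,0.4],[0,0,3,0,0.4],[0,0,3,0,0.4],[0,0,0,0,0.4]]'; python3 - <<'E'
from h import *
print(readout.read_state()["tool_pos"],yaw())
c=get_calibration("wrist");im=read_camera("wrist")[:,:,::-1];cv2.imwrite("pics/w8.png",im)
np.save("w8.npy",c,allow_pickle=True)
E
```

```text
t: 14.68
tool_pos: [0.5358, 0.0691, 0.2091]
orientation: [-2.244, -2.197, 0.001]
force: [-3.4, -0.7, 5.4]
opening: 0.0219
gripper_force: 12.0
t: 15.3
tool_pos: [0.5359, 0.0691, 0.2086]
orientation: [-2.245, -2.198, 0.0]
force: [0.1, 0.3, -0.2]
opening: 0.0529
gripper_force: 0.0
t: 16.05
tool_pos: [0.537, 0.0692, 0.3426]
orientation: [2.242, 2.195, 0.007]
force: [0.3, 0.1, -0.2]
opening: 0.0555
gripper_force: 0.0
[0.53697675 0.06922771 0.34259035] -0.020967234107271505
```

View pics/w8.png

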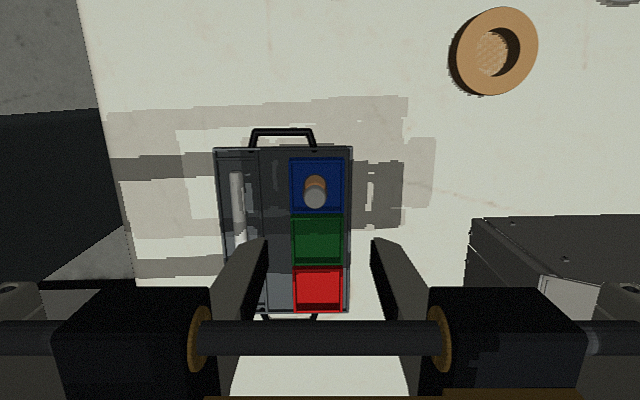

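The white-capped vial stands in the blue pocket, cap at (315,198), and the pen is undisturbed. Next is the black-capped amber vial.

```bash
python3 -m handwheel '[[0.7,4,0,0,0.4],[0.7,4,0,0,0.4],[0.7,4,0,0,0.4],[0.7,4,0,0,0.4],[0.7,4,0,0,0.4],[0.7,4,0,0,0.4],[0.9,3.4,0,0,0.4],[0,0,-3,0,0.4],[0,0,0,0,0.4],[0,0,0,0,0.4]]'; python3 - <<'E'
from h import *
print(readout.read_state()["tool_pos"],yaw())
c=get_calibration("wrist");im=read_camera("wrist")[:,:,::-1];cv2.imwrite("pics/w9.png",im)
m=cv2.inRange(im,(0,0,0),(35,35,35));m[:,:270]=0;m[:,370:]=0;m[280:]=0
k=max(cv2.findContours(m,0,2)[0],key=cv2.contourArea);(u,v),r=cv2.minEnclosingCircle(k);print(u,v,r,ray(c,u,v,.048))
E
```

```text
t: 17.35
tool_pos: [0.5867, 0.3427, 0.3083]
orientation: [-2.245, -2.197, 0.002]
force: [0.1, -0.5, -0.1]
opening: 0.0557
gripper_force: 0.0
[0.58673392 0.3427253  0.30830413] -0.02138675662545728
325.65362548828125 204.07101440429688 13.140273094177246 [0.59123925 0.34583334]
```

View pics/w9.png

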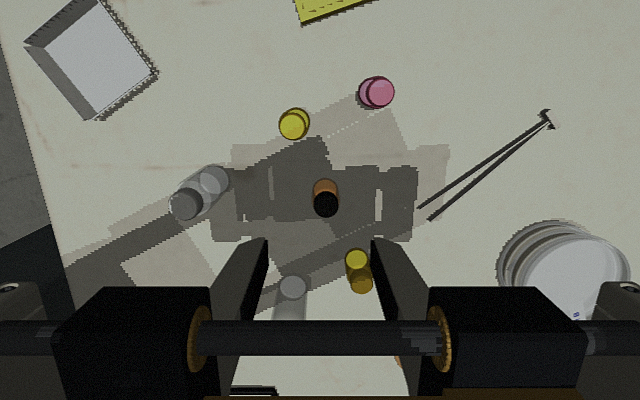

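The black-capped amber vial's cap is at (326,204), between the fingers. Its neighbours (yellow at (358,258), open bottle at (291,287)) are well clear.

```bash
python3 -m handwheel '[[0.3,0.2,-3,0,0.4],[0,0,-3,0,0.4],[0,0,-2.5,0,0.4],[0,0,-1.5,0,0.4],[0,0,-0.5,0,0.4],[0,0,0,0,0.4],[0,0,0,0,0.4]]'; python3 -m handwheel '[[0,0,0,0,0.8],[0,0,0,0,1],[0,0,0,0,1],[0,0,0,0,1],[0,0,0,0,1],[0,0,0,0,1]]' 12
```

```text
t: 18.27
tool_pos: [0.5905, 0.3454, 0.2053]
orientation: [2.244, 2.197, 0.003]
force: [-1.2, 0.5, 1.0]
opening: 0.0558
gripper_force: 0.0
t: 19.02
tool_pos: [0.5899, 0.3452, 0.2038]
orientation: [-2.245, -2.198, 0.0]
force: [-0.5, -0.6, -0.2]
opening: 0.0222
gripper_force: 12.0
```

```bash
python3 -m handwheel '[[0,0,3,0,1],[0,0,4,0,1],[0,0,4,0,1],[0,0,1,0,1],[-0.4,-4,0,0,1],[-0.5,-4,0,0,1],[-0.5,-4,0,0,1],[-0.5,-4,0,0,1],[-0.5,-4,0,0,1],[-0.5,-4,0,0,1]]'; python3 -m handwheel '[[-0.6,-4,0,0,1],[-0.6,-4,0,0,1],[-0.6,-3.8,0,0,1],[-0.6,-3,0,0,1],[0,0,-3,0,1],[0,0,-3,0,1],[0,0,-2.5,0,1],[0,0,0,0,1],[0,0,0,0,1]]'; python3 - <<'E'
from h import *
print(readout.read_state()["tool_pos"],yaw())
E
```

```text
t: 20.27
tool_pos: [0.5602, 0.1039, 0.3222]
orientation: [-2.244, -2.197, 0.002]
force: [0.4, -0.1, -0.3]
opening: 0.022
gripper_force: 12.0
t: 21.4
tool_pos: [0.537, -0.0428, 0.2391]
orientation: [-2.245, -2.198, 0.0]
force: [-0.1, 0.1, 0.0]
opening: 0.0223
gripper_force: 12.0
[ 0.53701905 -0.04282568  0.23909613] -0.020919561030489007
```

```bash
python3 -m handwheel '[[0,0,-1.5,0,1],[0,0,-0.8,0,1],[0,0,-0.4,0,1],[0,0,-0.15,0,1],[0,0,0,0,1],[0,0,0,0,1]]';  python3 -m handwheel '[[0,0,0,0,0.9],[0,0,0,0,0.7],[0,0,0,0,0.4],[0,0,0,0,0.4],[0,0,0,0,0.4]]'; python3 -m handwheel '[[0,0,1,0,0.4],[0,0,3,0,0.4],[0,0,3,0,0.4],[0,0,3,0,0.4],[0,0,3,0,0.4],[-0.9,4,0,0,0.3],[-0.9,4,0,0,0.3],[-0.9,4,0,0,0.3],[-0.9,4,0,0,0.3],[-0.9,4,0,0,0.3]]'; python3 -m handwheel '[[0,4,0,0,0.3],[0,4,0,0,0.3],[0,4,0,0,0.3],[0,4,0,0,0.3],[0,3.8,0,0,0.3],[0,0,-1,0,0.3],[0,0,0,0,0.3],[0,0,0,0,0.3]]'; python3 - <<'E'
from h import *
print(readout.read_state()["tool_pos"],yaw())
c=get_calibration("wrist");im=read_camera("wrist")[:,:,::-1];cv2.imwrite("pics/w10.png",im)
np.save("w10.npy",c,allow_pickle=True)
E
```

```text
t: 22.15
tool_pos: [0.537, -0.0428, 0.2107]
orientation: [2.245, 2.198, -0.0]
force: [-3.2, 0.5, 6.2]
opening: 0.0223
gripper_force: 12.0
t: 22.78
tool_pos: [0.5369, -0.0428, 0.2102]
orientation: [-2.245, -2.198, 0.0]
force: [-0.1, -0.6, 0.4]
opening: 0.0527
gripper_force: 0.0
t: 24.02
tool_pos: [0.4915, 0.1584, 0.3412]
orientation: [2.244, 2.198, 0.002]
force: [1.4, 0.7, 0.4]
opening: 0.0651
gripper_force: 0.0
t: 25.02
tool_pos: [0.492, 0.3541, 0.3303]
orientation: [2.246, 2.197, -0.001]
force: [0.3, 0.1, 0.2]
opening: 0.0649
gripper_force: 0.0
[0.49204065 0.35414035 0.33029208] -0.022021855740841065
```

View pics/w10.png

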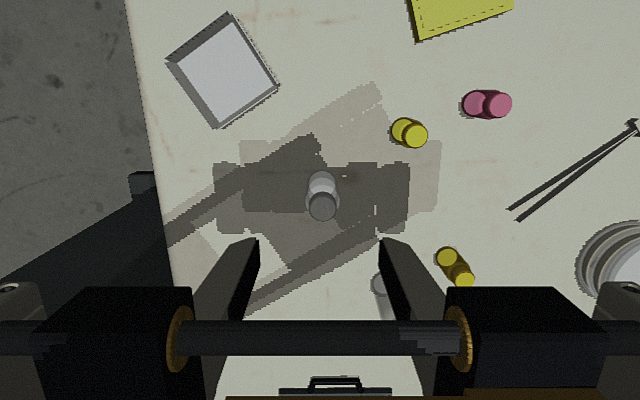

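The metal cap is at (322,206), between the fingers.

```bash
python3 - <<'E'
from h import *
c=np.load("w10.npy",allow_pickle=True).item();print(ray(c,322,206,.075))
E
python3 -m handwheel '[[0,0,-3,0,0.3],[0,0,-3,0,0.3],[0,0,-3,0,0.3],[0,0,-2,0,0.3],[0,0,-1.4,0,0.3],[0,0,0,0,0.3],[0,0,0,0,0.3]]'; python3 -m handwheel '[[0,0,0,0,0.6],[0,0,0,0,0.8],[0,0,0,0,1],[0,0,0,0,1],[0,0,0,0,1],[0,0,0,0,1],[0,0,0,0,1]]' 15
```

```text
[0.49404116 0.35756636]
t: 25.95
tool_pos: [0.4924, 0.3554, 0.2074]
orientation: [2.244, 2.198, 0.003]
force: [-0.5, -0.9, 0.3]
opening: 0.065
gripper_force: 0.0
t: 26.82
tool_pos: [0.492, 0.3552, 0.2064]
orientation: [2.245, 2.198, 0.0]
force: [0.9, 0.2, 0.0]
opening: 0.0278
gripper_force: 15.0
```

```bash
python3 -m handwheel '[[0,0,3,0,1],[0,0,4,0,1],[0,0,4,0,1],[0,0,1,0,1],[0.5,-4,0,0,1],[0.5,-4,0,0,1],[0.5,-4,0,0,1],[0.5,-4,0,0,1],[0.5,-4,0,0,1],[0.5,-4,0,0,1]]'; python3 -m handwheel '[[0.5,-4,0,0,1],[0.5,-4,0,0,1],[0.45,-2.2,0,0,1],[0,0,0,0,1],[0,0,-3,0,1],[0,0,-3,0,1],[0,0,-2.5,0,1],[0,0,0,0,1],[0,0,0,0,1]]'; python3 - <<'E'
from h import *
print(readout.read_state()["tool_pos"],yaw())
E
```

```text
t: 28.08
tool_pos: [0.5214, 0.1138, 0.3245]
orientation: [-2.243, -2.197, 0.003]
force: [0.6, -0.2, -0.4]
opening: 0.0285
gripper_force: 15.0
t: 29.2
tool_pos: [0.5366, 0.0138, 0.2418]
orientation: [2.244, 2.199, 0.0]
force: [-0.4, -0.5, 0.2]
opening: 0.0283
gripper_force: 15.0
[0.53656254 0.01375137 0.24181023] -0.020372594159680537
```

Target z is .2134.

```bash
python3 -m handwheel '[[0,-0.1,-1.5,0,1],[0,0,-0.8,0,1],[0,0,-0.4,0,1],[0,0,-0.15,0,1],[0,0,0,0,1],[0,0,0,0,1]]';  python3 -m handwheel '[[0,0,0,0,0.9],[0,0,0,0,0.7],[0,0,0,0,0.4],[0,0,0,0,0.3],[0,0,0,0,0.3]]'; python3 -m handwheel '[[0,0,1,0,0.3],[0,0,3,0,0.3],[0,0,3,0,0.3],[0,0,3,0,0.3],[0,0,3,0,0.3],[0,-3,1,0,0.3],[0,-3,0,0,0.3],[0,-3,0,0,0.3],[0,0,0,0,0.3],[0,0,0,0,0.3]]'; python3 - <<'E'
from h import *
print(readout.read_state()["tool_pos"],yaw())
a=read_camera("wrist")[:,:,::-1];s=read_camera("scene")[:,:,::-1];t=read_camera("top")[:,:,::-1]
r=lambda im,x0,y0,w,h:cv2.resize(im[y0:y0+h,x0:x0+w],(400,300),interpolation=cv2.INTER_CUBIC)
cv2.imwrite("pics/end.png",np.vstack([np.hstack([r(a,160,20,320,240),r(s,280,170,120,90)]),np.hstack([r(s,150,195,140,105),r(t,195,150,240,180)])]))
E
```

```text
t: 29.95
tool_pos: [0.5364, 0.0121, 0.2133]
orientation: [-2.245, -2.198, 0.0]
force: [-3.6, -0.7, 4.3]
opening: 0.0289
gripper_force: 15.0
t: 30.58
tool_pos: [0.5364, 0.0121, 0.2127]
orientation: [-2.245, -2.198, -0.0]
force: [-0.5, 0.7, -0.8]
opening: 0.0538
gripper_force: 0.0
t: 31.82
tool_pos: [0.5364, -0.0775, 0.3531]
orientation: [-2.245, -2.197, -0.001]
force: [-0.6, -0.3, 0.6]
opening: 0.065
gripper_force: 0.0
[ 0.53638481 -0.07752484  0.35309322] -0.021431663897245042
```

View pics/end.png

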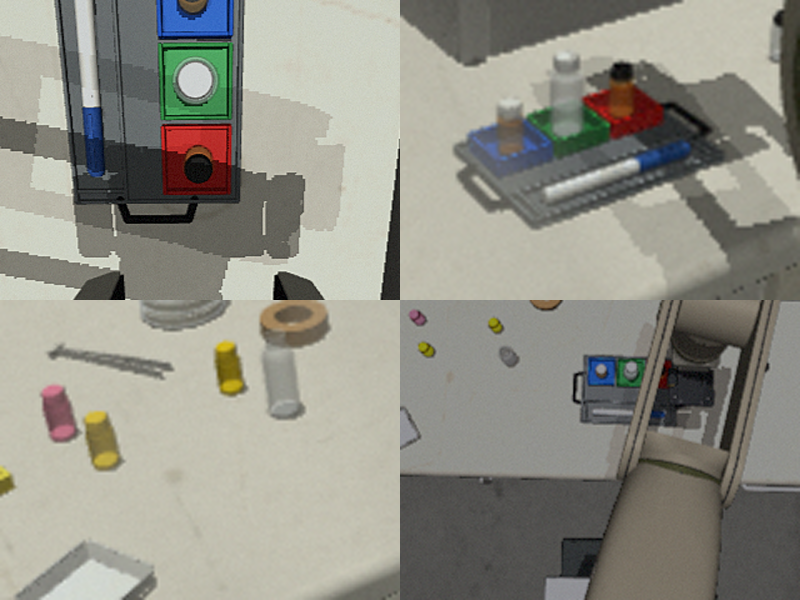

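The final picture shows all three containers upright in their pockets, the pen flat in the trough, and the open bottle and clear vial still standing. I'm handing it in.

```bash
python3 -c "
from plant import job;print(job.close_job())"
```

```text
the job is handed in; nothing more can be done
None
```

The caddy is packed and handed in at about 32 s: pen in the trough first, then the three containers upright in their matching pockets, with the clear vial and open bottle left standing; the hand-in gave no verdict, so this rests on the final pictures.

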